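Find the heavy side of a mixer drum by feel and hold it down

ROBOT

A 6-joint arm with a two-finger parallel gripper is mounted at the origin on the work surface. World frame = base frame: x ahead of the robot, y to its left, z up, the work surface at z = 0. Lengths are in m, angles in rad, forces in N, time in s.
With the tool pointing down it reaches from about 0.4 to 0.925 m from the base axis. Payload 12.5 kg.
Tool frame: the origin (TCP) lies midway between the tips of the shut fingers; the grasp point (between the pads) lies 19 mm behind it; z points along the fingers, x is the direction in which the jaws open and shut, and the axes are right-handed (so a half turn about z gives the same grasp; the last joint's range is limited). The gripper opens to 95 mm and grips with 3 to 60 N. Pads are 20 mm wide; open, the fingers measure 119 mm over their backs; the gripper's body (75 mm by 180 mm) begins 59 mm behind the grasp point.
Start: joints at [-1.25, 0.491, 1.559, -0, 1.092, -0.106], TCP at [0.259, -0.569, 0.215] pointing down, gripper open.
Joint ranges: [-3.1, 3.1], [-0.84, 2.19], [0.05, 2.79], [-1.13, 4.28], [0.06, 2.93], [-2.69, 2.69]. Speed limits (rad/s): [2.22, 2.22, 2.79, 3.14, 3.14, 3.14].

INTERFACE

Orientations are given as a unit quaternion [x, y, z, w].
In Python, from plant import env, vision gives the robot as it stands.
- The arm moves only by the tool send_rows, never from a script. Its argument "increments" is a list of rows, each an object with "claw": the finger opening in m, from 0 to 0.0951; "delta_pos": the shift along the tool's x, y, z in m, a list of three; "twist": the turn about the tool's z in rad. In form: [{"claw": claw, "delta_pos": [x, y, z], "twist": twist}, ...]. A call has 1 to 5 rows; each row shifts and turns the commanded pose from where the row before left it, along the tool's axes as they then stand; what a row does not reach is not made up. A row lasts 1/10 s, in which the tool goes at most 50 mm and 8.59 degrees, less where a joint would pass 70% of its speed; a pose out of reach is approached as far as the arm can. A call with a gripper value outside its range is refused whole. The fingers move at their own pace and stop on an object; "force" is the grip in N (left out, the last holds). Time passes only in rows, so rows that do not move let the fingers close. It gives the time, the measured TCP pose, the force and the opening at its end, in the units of the state.
- env.get_obs(): the state, without advancing time (a new reading comes with each control period).
- vision.read_camera(name): name is "side" or "top" or "wrist"; returns a dict with "frame" (420x560x3 uint8, red, green, blue), "z_map" (420x560 float32, m along the optical axis (not along the pixel's ray), 0 where there is no reading), "fx", "fy", "cx", "cy" (pixels), "eye" and "attitude" of the camera in the world; the wrist camera has in their place "mount" (4x4, takes a point from camera to tool coordinates, whose origin is the TCP and whose axes are the tool frame's). Camera axes: x right, y up, looking along -z (the intrinsics and any distortion apply to the point x, -y, -z); pixel columns grow to the right and rows downward; lengths in m; the calibration is good to about 2 mm. The wrist camera is an equidistant fisheye: a pixel r from the principal point sees the ray r / f radians off the axis. A picture is of the moment at which its call begins: read the wrist's pose just before it.
- env.finish_job(): hands the job in, once; it reports no verdict.
The state is a dict: "clock": time; "joints": joint angles; "qvel": joint speeds; "tau": joint torques, N m; "eef_pos": TCP position; "tool_rot": TCP orientation; "wrist_force": force on the tool from outside, world axes, zero at the start; "moment": the same for the moment, N m; "width": finger opening in m.
Only numpy, scipy, OpenCV 4.12 (cv2) and the standard library are available. Lean on these libraries where they do the work, as an engineer would, in place of code of your own. Each camera call takes 0.05 s, during which the arm holds its last target.

TASK

The drum on the balancing stand hides an off-centre weight, and nothing on the outside shows where. Pull out the upright transit pin that blocks the crank and drop it into the wire basket; then turn the drum by its crank handle through at least one full turn, either way, feeling which side is heavy, bring that heavy side straight down, and finish while still gripping the handle and holding the drum there. Leave the jars and other things on the bench where they stand.

Things in the scene. Friction and masses are not known exactly. Their poses are not given: they have to be found in the camera images.
- axis (a point): Point on the line of the stand's level shaft, 150 mm above the bench, beside the middle of the crank handle (only air here). y: along the shaft, from crank to drum; z up; x level, square to the shaft. The handle's middle runs round this point on an upright 45 mm radius circle in the x-z plane. Stand (fixed): base plate 160 (x) by 270 mm (y), 12 mm thick, ending 45 mm past this point on -y.
- drum (a point): Centre of the closed steel drum, 130 mm diameter, 62 mm wide, on the shaft 150 mm to +y of axis, fixed axes as axis. Between them, measured from axis: crank arm (18 mm wide, hub 28 mm) from 61 mm, with a 12 mm spindle out to the handle, first bearing post (50 mm wide, top 175 mm above the bench) from 93 mm. The weight hidden in the drum sits at an unknown angle, new each time.
- crank (a joint): Angle q of crank and drum (one piece), rad. 0: handle straight above the shaft; grows as the handle goes from the top towards +x of axis, so its middle is at axis + 0.045 m (sin q, 0, cos q) in those axes. No stops; counts on past a full turn. Starts at -2.2 to -0.8. Even bearing drag of 0.28 N m (about 6 N at the handle) keeps the drum wherever it is left.
- handle: Crank's revolving handle: black sleeve, 18 mm diameter, 64 mm long along the shaft (y); origin in its middle. Spins freely, so a fixed gripper attitude can carry it all round, gripped from above across its length. Besides the drag it feels 3 to 5.5 N times the sine of the heavy side's angle from straight down: hardest while the heavy side is lifted past level, easiest while it sinks past level.
- bob (a joint): Sag, m, of a 20 g sprung bob sealed in the drum on the hidden weight: 0.0002 times the cosine of the heavy side's angle from straight down (+0.0002 heavy side down, -0.0002 up). Cannot be seen. It serves to judge the result; it says nothing of which way to turn, and the motion is far smaller than a usual reading error.
- pin_mid (a point): Middle of the loose steel transit pin: 14 mm diameter, 120 mm long, with a 19 mm wide, 4 mm thick rim at the top, 90 g. It stands upright (z up along it) in a socket on the stand, 42 mm to +x of axis, top 145 mm above the bench, lowest 35 mm in the socket. This point is 60 mm below its top.
- socket (a point): Centre of the mouth of the pin's socket, 60 mm above the bench. The socket is a square aluminium block, 34 mm wide; its hole is 16.5 mm wide and 35 mm deep. The pin is lifted straight up out of it.
- basket: Fixed open wire basket, 220 mm (its x) by 170 mm (its y) outside, walls 5 mm, 70 mm high, floor 4 mm thick. The origin is the centre of its underside.
- big_jar: White plastic jar with a red screw cap, 110 mm diameter, 170 mm high, leave alone. Origin: centre of the underside.
- jar: White plastic jar with a red cap, 68 mm diameter, 100 mm high, leave alone. Origin: centre of the underside.
- small_jar: Small white jar with a red cap, 42 mm diameter, 55 mm high, leave alone. Origin: centre of the underside.
- wash_bottle: Clear plastic bottle with a white cap, 64 mm diameter, 170 mm high, leave alone. Origin: centre of the underside.
- beaker: Clear plastic beaker, 70 mm diameter, 85 mm high, leave alone. Origin: centre of the underside.
- tray: White plastic weighing tray, 130 by 90 by 22 mm, leave alone. Origin: centre of the underside.
- spatula: Spatula, 200 mm long, lying flat, leave alone.

How it is judged:
By the outcome, as a careful person would: the job done as asked, in the order asked, and still so for the second after the job is handed in, while the arm keeps its last pose, push and grip.
It also fails if it takes over 72 s, if anything falls off the work surface, if the arm or the gripper's body presses on something with over 40 N, if the wrist force passes 120 N, or if a joint passes its speed limit or range.

## Working session

There is one attempt and no reset: what is moved stays moved. The work goes in short steps, Python scripts to look and compute and a tool call to move; the robot and the scene stay as the last step left them, time stands still between calls to the robot, and variables do not carry over. Pictures are saved under pics/ and viewed, and the job is handed in when it is done.

Besides the shell and the picture viewer there is one more tool, called after ">>>" as name(argument=value, ...), one argument or row to a line, values as JSON. send_rows: Moves the arm, as the interface text tells. Its arguments: {"type":"object","properties":{"increments":{"type":"array"},"force":{"type":"number"}},"required":["increments"]}

```bash
ls; mkdir -p pics
cat > h.py <<'E'
import numpy as np, cv2
from plant import env, vision
from scipy.spatial.transform import Rotation as R
def snap(n,f):
    c=vision.read_camera(n); cv2.imwrite('pics/'+f+'.png',c['frame'][:,:,::-1]); np.save('pics/'+f+'.npy',c,allow_pickle=True); return c
def load(f): return np.load('pics/'+f+'.npy',allow_pickle=True).item()
def w(c,u,v,d=None):
    if d is None:
        p=c['z_map'][v-1:v+2,u-1:u+2]; d=np.median(p[p>0])
    p=np.array([(u-c['cx'])/c['fx']*d,-(v-c['cy'])/c['fy']*d,-d])
    a=np.array(c['attitude']); M=R.from_quat(a).as_matrix() if a.size==4 else a.reshape(3,3)
    return M@p+np.array(c['eye'])
E
python3 - <<'E'
from h import *
print(env.get_obs())
for n in('side','top'):
    c=snap(n,n+'0'); print({k:v for k,v in c.items() if k not in('frame','z_map')})
E
```

```text
pics
{'clock': 0.0, 'joints': array([-1.24958706e+00,  4.91553982e-01,  1.55946526e+00,  1.97073844e-05,
        1.09169985e+00, -1.05630111e-01]), 'qvel': array([ 0.00078873, -0.00059413, -0.00090232,  0.00023488, -0.00159654,
       -0.00013898]), 'tau': array([-3.53920208e-03, -6.12651086e+01, -2.58190691e+01,  6.90905121e-02,
        4.81812540e-02, -1.16379547e-04]), 'eef_pos': array([ 0.25867546, -0.56868071,  0.21405977]), 'tool_rot': array([ 8.40829084e-01, -5.41300410e-01, -4.33308934e-04, -3.59910318e-04]), 'wrist_force': array([ 0.65999807, -0.09051769,  0.99788495]), 'moment': array([-0.02358613, -0.02901338,  0.01753197]), 'width': 0.0949685716006508}
{'fx': 417.69128207072987, 'fy': 417.69128207072987, 'cx': 273.9257222832586, 'cy': 215.85419145399032, 'eye': array([0.26999214, 0.72611917, 1.02103421]), 'attitude': array([-0.06426057,  0.34491713,  0.91796063, -0.18507037])}
{'fx': 467.47141961828464, 'fy': 467.47141961828464, 'cx': 278.1462867351425, 'cy': 214.2754399528493, 'eye': array([0.3467409 , 0.00286622, 1.56434155]), 'attitude': array([-0.05013524,  0.05318091,  0.715169  , -0.69511981])}
```

View pics/side0.png

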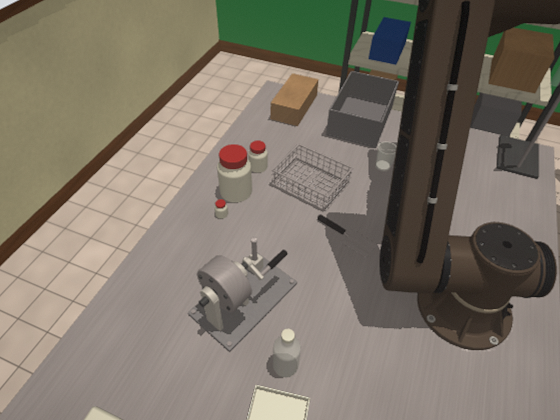

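View pics/top0.png

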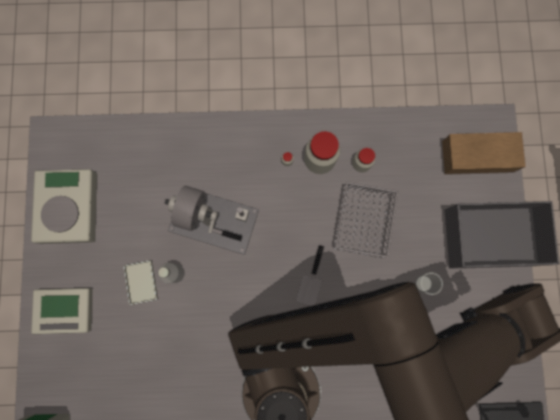

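The side view shows the stand at about (243,295), with the pin at (255,248) and the handle at (278,262). The top view has the drum at (187,208), the handle at (232,236), the pin at (242,214) and the basket at (364,220). I'll enlarge both.

Run:
```python
from h import *
for f,(x0,y0,x1,y1) in {'side0':(180,225,305,350),'top0':(155,175,265,260)}.items():
    im=cv2.imread('pics/'+f+'.png')[y0:y1,x0:x1]
    s=560//max(im.shape[:2])*1
    s=6 if f=='top0' else 4.8
    cv2.imwrite('pics/'+f+'c.png',cv2.resize(im,None,fx=s,fy=s,interpolation=cv2.INTER_CUBIC))
```

```text
(no output)
```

View pics/side0c.png

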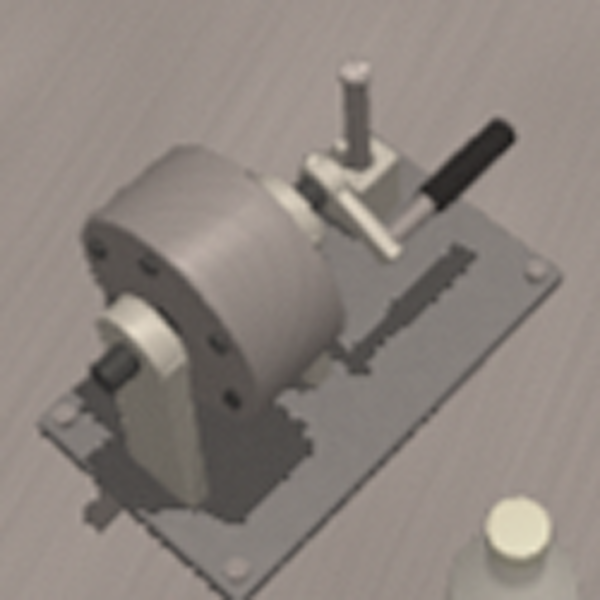

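View pics/top0c.png

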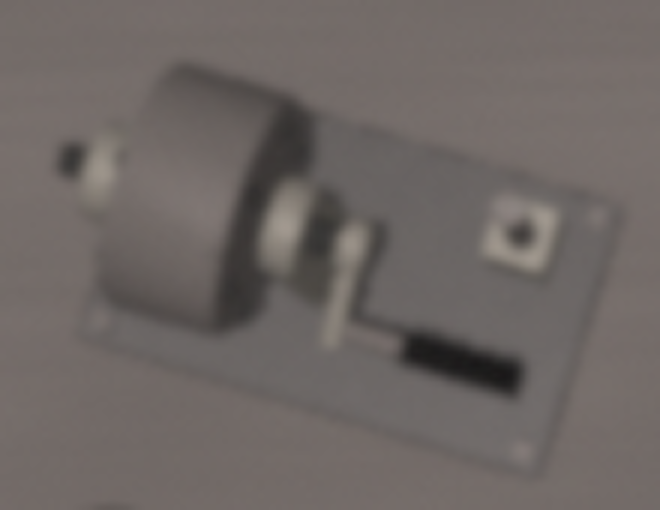

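```bash
cat >> h.py <<'E'
def ray(c,u,v,z):
    p0=w(c,u,v,0.0); d=w(c,u,v,1.0)-p0
    return p0+d*(z-p0[2])/d[2]
def tri(L):
    A=np.zeros((3,3));b=np.zeros(3)
    for c,u,v in L:
        p0=w(c,u,v,0.0); d=w(c,u,v,1.0)-p0; d/=np.linalg.norm(d); P=np.eye(3)-np.outer(d,d); A+=P;b+=P@p0
    x=np.linalg.solve(A,b)
    for c,u,v in L:
        p0=w(c,u,v,0.0); d=w(c,u,v,1.0)-p0; d/=np.linalg.norm(d); print('res',np.linalg.norm((np.eye(3)-np.outer(d,d))@(x-p0)))
    return x
E
python3 - <<'E'
from h import *
np.set_printoptions(precision=4,suppress=True)
s=load('side0');t=load('top0')
for c,L in((s,[(230.6,350),(297,282.3),(187.9,314)]),(t,[(245.8,254.7),(259.5,209.2),(168,232.2)])):
    for u,v in L: print(ray(c,u,v,.012))
print('pin top',ray(s,253.7,239.8,.145),ray(t,241.7,213.8,.145))
print('socket', ray(t,241.7,213.8,.06))
S=lambda x,y:(s,180+x/4.8,225+y/4.8); T=lambda x,y:(t,155+x/6,175+y/6)
print('h end', tri([S(500,132),T(520,378)]))
print('h in', tri([S(432,198),T(402,350)]))
print('hub', tri([S(318,180),T(352,240)]))
print('drum-side boss', tri([S(110,368),T(70,160)]))
for n,c,u,v in(('htop',s,278,262),('h',t,232,236),('drumtop',t,187,208),('bottlecap',t,164,272),('bigjar',t,324,147),('smalljar',t,287,157),('jar',t,366,157),('bk',t,433,284)): print(n,w(c,u,v))
for z in(.07,):
  for u,v in[(343,185),(395,190),(384,257),(334,250)]: print('bask',ray(t,u,v,z))
E
```

```text
[0.5275 0.3637 0.012 ]
[0.4437 0.114  0.012 ]
[0.6762 0.3188 0.012 ]
[0.443  0.1039 0.012 ]
[0.5943 0.055  0.012 ]
[0.5252 0.3619 0.012 ]
pin top [0.5724 0.1165 0.145 ] [0.5603 0.1055 0.145 ]
socket [0.5731 0.1116 0.06  ]
res 8.33746617607107e-05
res 8.337466176064504e-05
h end [0.488  0.1085 0.1232]
res 0.00013755280752796942
res 0.00013755280752811075
h in [0.5035 0.1682 0.1309]
res 0.0001809923113953416
res 0.00018099231139530602
hub [0.5589 0.1913 0.147 ]
res 0.00014392449957706155
res 0.00014392449957676624
drum-side boss [0.6035 0.3342 0.1522]
htop [0.5217 0.064  0.0015]
h [0.4936 0.1369 0.1373]
drumtop [0.5714 0.2599 0.2152]
bottlecap [0.389  0.3367 0.1693]
bigjar [ 0.7575 -0.1533  0.1699]
smalljar [ 0.7613 -0.0418  0.0521]
jar [ 0.741  -0.2952  0.0999]
bk [ 0.3294 -0.5067  0.0198]
bask [ 0.6573 -0.221   0.07  ]
bask [ 0.6359 -0.3896  0.07  ]
bask [ 0.4195 -0.3403  0.07  ]
bask [ 0.4463 -0.1819  0.07  ]
```

>>> send_rows(
  increments=[
    {"claw": 0.095,"delta_pos": [0,0,-0.012],"twist": -0.139},
    {"claw": 0.095,"delta_pos": [0,0,-0.012],"twist": -0.139},
    {"claw": 0.095,"delta_pos": [0,0,-0.012],"twist": -0.139},
    {"claw": 0.095,"delta_pos": [0,0,-0.012],"twist": -0.139},
    {"claw": 0.095,"delta_pos": [0,0,-0.012],"twist": -0.139},
  ],
)

```text
clock: 0.6
eef_pos: [0.2587, -0.5688, 0.2748]
tool_rot: [0.976, -0.22, -0.0, -0.0]
wrist_force: [-0.1, 0.5, -0.3]
width: 0.0953
```

>>> send_rows(
  increments=[
    {"claw": 0.06,"delta_pos": [0,0,-0.012],"twist": -0.139},
    {"claw": 0.06,"delta_pos": [0.005,-0.041,0],"twist": 0},
    {"claw": 0.06,"delta_pos": [0.005,-0.041,0],"twist": 0},
    {"claw": 0.06,"delta_pos": [0.005,-0.041,0],"twist": 0},
    {"claw": 0.06,"delta_pos": [0.005,-0.041,0],"twist": 0},
  ],
)

```text
clock: 1.1
eef_pos: [0.3281, -0.4173, 0.2864]
tool_rot: [0.988, -0.155, -0.0, -0.0]
wrist_force: [0.2, -1.0, 0.8]
width: 0.0621
```

>>> send_rows(
  increments=[
    {"claw": 0.06,"delta_pos": [0.005,-0.041,0],"twist": 0},
    {"claw": 0.06,"delta_pos": [0.005,-0.041,0],"twist": 0},
    {"claw": 0.06,"delta_pos": [0.005,-0.041,0],"twist": 0},
    {"claw": 0.06,"delta_pos": [0.005,-0.041,0],"twist": 0},
    {"claw": 0.06,"delta_pos": [0.005,-0.041,0],"twist": 0},
  ],
)

```text
clock: 1.6
eef_pos: [0.4145, -0.2296, 0.2866]
tool_rot: [0.988, -0.154, -0.0, -0.0]
wrist_force: [1.3, -1.0, -0.7]
width: 0.06
```

>>> send_rows(
  increments=[
    {"claw": 0.06,"delta_pos": [0.005,-0.041,0],"twist": 0},
    {"claw": 0.06,"delta_pos": [0.005,-0.041,0],"twist": 0},
    {"claw": 0.06,"delta_pos": [0.005,-0.041,0],"twist": 0},
    {"claw": 0.06,"delta_pos": [0.005,-0.041,0],"twist": 0},
    {"claw": 0.06,"delta_pos": [0.005,-0.041,0],"twist": 0},
  ],
)

```text
clock: 2.1
eef_pos: [0.5009, -0.0419, 0.2865]
tool_rot: [0.988, -0.154, -0.0, 0.0]
wrist_force: [0.5, -0.9, -0.3]
width: 0.0599
```

>>> send_rows(
  increments=[
    {"claw": 0.06,"delta_pos": [0.005,-0.041,0],"twist": 0},
    {"claw": 0.06,"delta_pos": [0.005,-0.03,0],"twist": 0},
  ],
)

```text
clock: 2.3
eef_pos: [0.5321, 0.0232, 0.2864]
tool_rot: [0.988, -0.154, -0.0, -0.0]
wrist_force: [0.8, -0.4, 0.1]
width: 0.0599
```

Run:
```python
from h import *
o=env.get_obs(); c=vision.read_camera('wrist'); c['obs']=o
cv2.imwrite('pics/w1.png',c['frame'][:,:,::-1]); np.save('pics/w1.npy',c,allow_pickle=True)
print({k:v for k,v in c.items() if k not in('frame','z_map')})
```

```text
{'fx': 325.19226210127806, 'fy': 325.19226210127806, 'cx': 282.9607277604365, 'cy': 207.34464495068417, 'mount': array([[ 9.99999103e-01, -5.82278474e-04,  1.20608421e-03,
        -8.18212236e-04],
       [-1.98870995e-04, -9.55117799e-01, -2.96226180e-01,
        -8.49207765e-02],
       [ 1.32443862e-03,  2.96225675e-01, -9.55117058e-01,
        -1.70891062e-01],
       [ 0.00000000e+00,  0.00000000e+00,  0.00000000e+00,
         1.00000000e+00]]), 'obs': {'clock': 2.3, 'joints': array([-8.05480325e-02,  2.89431699e-01,  1.68437609e+00,  7.72056742e-05,
        1.16817264e+00,  2.28333223e-01]), 'qvel': array([ 0.52299716,  0.22082439, -0.31846752, -0.00548574,  0.09745821,
        0.51955171]), 'tau': array([ -2.44774662, -50.81369519, -25.39223671,   0.20863201,
        -0.0969114 ,  -0.58507813]), 'eef_pos': array([0.532131  , 0.02317869, 0.28638957]), 'tool_rot': array([ 9.88095385e-01, -1.53842358e-01, -1.95977757e-04, -2.11025253e-05]), 'wrist_force': array([ 0.81350704, -0.40185916,  0.10569864]), 'moment': array([-0.00296814, -0.03707665,  0.0130783 ]), 'width': 0.059902262846396936}}
```

View pics/w1.png

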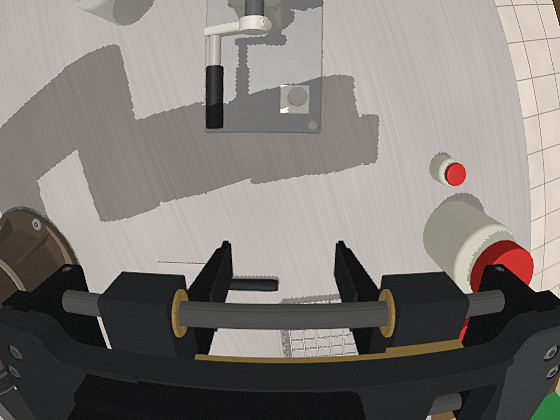

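The pin's rim shows as a disc at (297,97), the handle runs from (215,66) to (215,128), and the hub is near (258,23).

```bash
cat >> h.py <<'E'
def wr(c,u,v,z=None,d=None):
    x=(u-c['cx'])/c['fx'];y=(v-c['cy'])/c['fy'];r=np.hypot(x,y);k=np.sin(r)/r if r>0 else 1
    ray=np.array([x*k,-y*k,-np.cos(r)])
    o=c['obs'];T=R.from_quat(o['tool_rot']).as_matrix();M=c['mount']
    D=T@M[:3,:3]@ray; P=T@M[:3,3]+o['eef_pos']
    if z is not None: return P+D*(z-P[2])/D[2]
    if d is None:
        p=c['z_map'][int(v)-1:int(v)+2,int(u)-1:int(u)+2]; d=np.median(p[p>0])
    return P+D*d/np.cos(r)
E
python3 - <<'E'
from h import *
np.set_printoptions(precision=4,suppress=True)
c=np.load('pics/w1.npy',allow_pickle=True).item()
im=cv2.imread('pics/w1.png')[0:140,190:340]
cv2.imwrite('pics/w1c.png',cv2.resize(im,None,fx=4,fy=4,interpolation=cv2.INTER_CUBIC))
print('pin',wr(c,297,97),wr(c,297,97,z=.145))
print('hand',wr(c,215,70),wr(c,215,97),wr(c,215,125))
print('hub',wr(c,258,23)); 
for u,v in((206,132),(321,132)): print('corner',wr(c,u,v,z=.012))
for u,v in((281,85),(309,85),(309,113),(281,112)): print('sock',wr(c,u,v,z=.06))
E
```

```text
pin [0.573  0.112  0.1452] [0.573 0.112 0.145]
hand [0.5063 0.1634 0.1395] [0.498  0.1377 0.1398] [0.4889 0.1115 0.1393]
hub [0.56   0.1878 0.1637]
corner [0.4461 0.1095 0.012 ]
corner [0.5968 0.0599 0.012 ]
sock [0.5635 0.1339 0.06  ]
sock [0.5955 0.1239 0.06  ]
sock [0.5853 0.0912 0.06  ]
sock [0.5534 0.1024 0.06  ]
```

View pics/w1c.png

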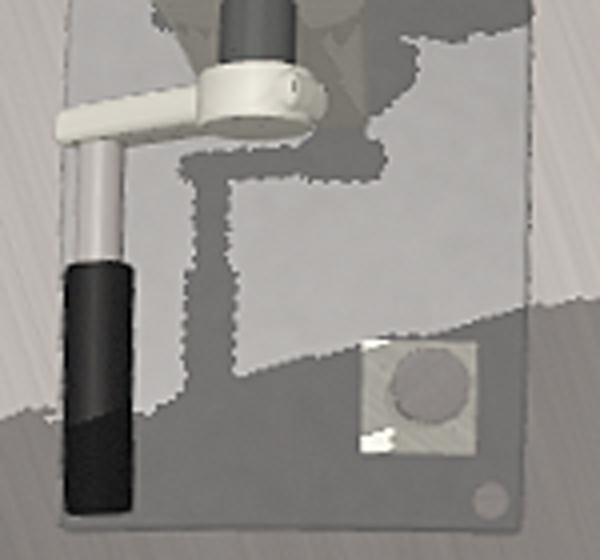

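>>> send_rows(
  increments=[
    {"claw": 0.06,"delta_pos": [0.004,-0.0325,0],"twist": 0},
    {"claw": 0.06,"delta_pos": [0.004,-0.0325,0],"twist": 0},
    {"claw": 0.06,"delta_pos": [0.004,-0.0325,0],"twist": 0},
    {"claw": 0.06,"delta_pos": [0,0,0.04],"twist": 0},
    {"claw": 0.06,"delta_pos": [0,0,0.03],"twist": 0},
  ],
)

```text
clock: 2.85
eef_pos: [0.5726, 0.111, 0.2149]
tool_rot: [0.988, -0.154, -0.0, 0.0]
wrist_force: [0.4, -0.4, -0.0]
width: 0.0599
```

>>> send_rows(
  increments=[
    {"claw": 0.06,"delta_pos": [0,0,0],"twist": 0},
  ],
)

```text
clock: 2.95
eef_pos: [0.5711, 0.1101, 0.2129]
tool_rot: [0.988, -0.154, -0.003, 0.001]
wrist_force: [-0.9, -0.7, 1.3]
width: 0.0601
```

>>> send_rows(
  increments=[
    {"claw": 0.06,"delta_pos": [0.001,-0.001,0.03],"twist": 0},
    {"claw": 0.06,"delta_pos": [0,0,0.03],"twist": 0},
    {"claw": 0.06,"delta_pos": [0,0,0.03],"twist": 0},
    {"claw": 0.06,"delta_pos": [0,0,0.019],"twist": 0},
    {"claw": 0.06,"delta_pos": [0,0,0],"twist": 0},
  ],
)

```text
clock: 3.45
eef_pos: [0.5738, 0.1104, 0.1067]
tool_rot: [0.988, -0.155, -0.001, 0.0]
wrist_force: [0.6, -0.4, 0.6]
width: 0.06
```

Run:
```python
from h import *
o=env.get_obs(); c=vision.read_camera('wrist'); print(o['eef_pos'],o['wrist_force'])
cv2.imwrite('pics/w2.png',c['frame'][:,:,::-1])
```

```text
[0.57375773 0.11042367 0.10672781] [ 0.62796336 -0.39541547  0.59310163]
```

View pics/w2.png

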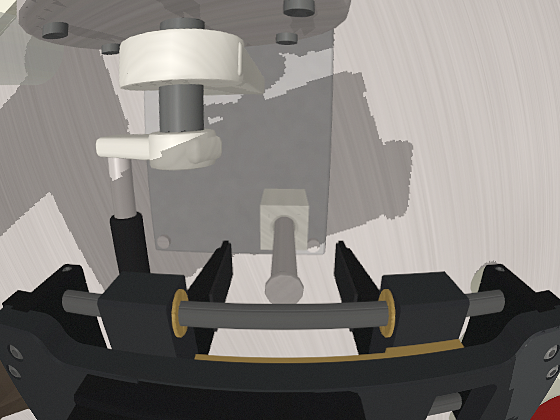

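The pin sits centred between the fingers (285,290), so I'll close on it.

>>> send_rows(
  increments=[
    {"claw": 0.005,"delta_pos": [0,0,0],"twist": 0},
    {"claw": 0.005,"delta_pos": [0,0,0],"twist": 0},
    {"claw": 0.005,"delta_pos": [0,0,0],"twist": 0},
    {"claw": 0.005,"delta_pos": [0,0,0],"twist": 0},
    {"claw": 0.005,"delta_pos": [0,0,0],"twist": 0},
  ],
  force=35,
)

```text
clock: 4.0
eef_pos: [0.5742, 0.1107, 0.108]
tool_rot: [0.988, -0.154, 0.0, -0.0]
wrist_force: [-0.1, -0.7, 0.7]
width: 0.0252
```

>>> send_rows(
  increments=[
    {"claw": 0.005,"delta_pos": [0,0,0],"twist": 0},
    {"claw": 0.005,"delta_pos": [0,0,-0.01],"twist": 0},
    {"claw": 0.005,"delta_pos": [0,0,-0.01],"twist": 0},
    {"claw": 0.005,"delta_pos": [0,0,-0.01],"twist": 0},
    {"claw": 0.005,"delta_pos": [0,0,-0.01],"twist": 0},
  ],
)

```text
clock: 4.5
eef_pos: [0.5743, 0.1108, 0.1489]
tool_rot: [0.988, -0.154, 0.0, -0.0]
wrist_force: [-0.1, -0.3, -0.7]
width: 0.017
```

>>> send_rows(
  increments=[
    {"claw": 0.005,"delta_pos": [0,0,-0.02],"twist": 0},
    {"claw": 0.005,"delta_pos": [0,0,-0.02],"twist": 0},
  ],
)

```text
clock: 4.7
eef_pos: [0.574, 0.1107, 0.1889]
tool_rot: [0.988, -0.154, -0.0, 0.0]
wrist_force: [-0.0, 0.5, -0.7]
width: 0.0167
```

Run:
```python
from h import *
o=env.get_obs(); c=vision.read_camera('wrist'); print(o['eef_pos'],o['wrist_force'],o['width'])
cv2.imwrite('pics/w3.png',c['frame'][:,:,::-1])
```

```text
[0.57400123 0.11073485 0.18888454] [-0.04380018  0.46824908 -0.67755079] 0.01671623991560064
```

View pics/w3.png

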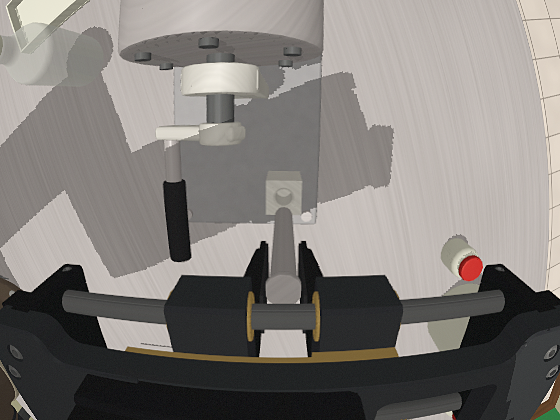

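>>> send_rows(
  increments=[
    {"claw": 0.005,"delta_pos": [0,0,-0.015],"twist": 0},
    {"claw": 0.005,"delta_pos": [0,0.01,-0.015],"twist": 0},
    {"claw": 0.005,"delta_pos": [0.007,0.02,0],"twist": 0},
    {"claw": 0.005,"delta_pos": [0.007,0.03,0],"twist": 0},
    {"claw": 0.005,"delta_pos": [0.007,0.033,0],"twist": 0},
  ],
)

```text
clock: 5.25
eef_pos: [0.5654, 0.0147, 0.2182]
tool_rot: [0.988, -0.154, 0.0, 0.0]
wrist_force: [-0.3, -0.3, -1.8]
width: 0.0172
```

>>> send_rows(
  increments=[
    {"claw": 0.005,"delta_pos": [0.0075,0.035,0],"twist": 0},
    {"claw": 0.005,"delta_pos": [0.0075,0.035,0],"twist": 0},
    {"claw": 0.005,"delta_pos": [0.0075,0.035,0],"twist": 0},
    {"claw": 0.005,"delta_pos": [0.0075,0.035,0],"twist": 0},
    {"claw": 0.005,"delta_pos": [0.0075,0.035,0],"twist": 0},
  ],
)

```text
clock: 5.75
eef_pos: [0.5473, -0.1643, 0.2182]
tool_rot: [0.988, -0.154, 0.0, 0.0]
wrist_force: [0.1, -0.3, -0.7]
width: 0.0169
```

>>> send_rows(
  increments=[
    {"claw": 0.005,"delta_pos": [0.0075,0.035,0],"twist": 0},
    {"claw": 0.005,"delta_pos": [0.0075,0.035,0],"twist": 0},
    {"claw": 0.005,"delta_pos": [0.0075,0.03,0],"twist": 0},
    {"claw": 0.005,"delta_pos": [0.007,0.017,0],"twist": 0},
    {"claw": 0.005,"delta_pos": [0,0,0],"twist": 0},
  ],
)

```text
clock: 6.25
eef_pos: [0.5402, -0.2848, 0.2177]
tool_rot: [0.988, -0.156, 0.0, 0.0]
wrist_force: [-0.1, 0.5, -1.5]
width: 0.0171
```

Run:
```python
from h import *
o=env.get_obs(); c=vision.read_camera('wrist'); print(o['eef_pos'],o['wrist_force'],o['width'])
cv2.imwrite('pics/w4.png',c['frame'][:,:,::-1])
c=vision.read_camera('side')
cv2.imwrite('pics/s4.png',cv2.resize(c['frame'][90:230,180:400,::-1],None,fx=3,fy=3))
```

```text
[ 0.54018542 -0.28477911  0.21766142] [-0.07689389  0.48765066 -1.46838241] 0.017088027077118446
```

View pics/w4.png

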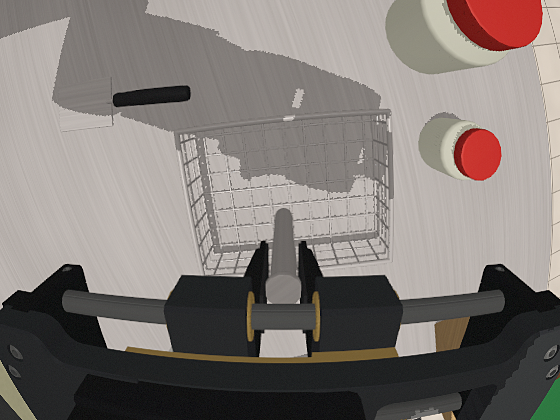

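View pics/s4.png

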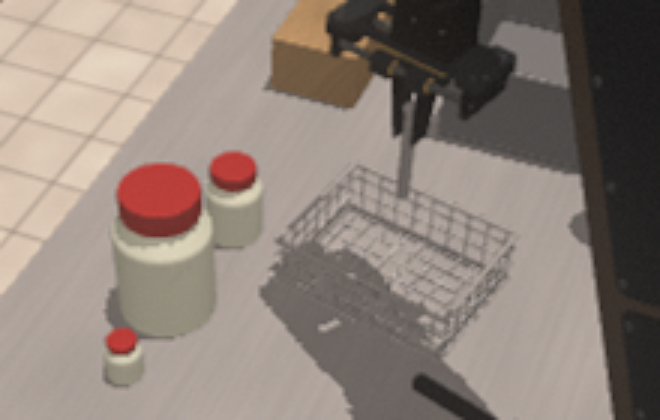

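Run:
```python
from h import *
np.set_printoptions(precision=4,suppress=True)
c=np.load('pics/w1.npy',allow_pickle=True).item()
c['obs']['eef_pos']=np.array([.5402,-.2848,.2177])
for u,v in((178,134),(389,111),(207,274),(392,260)): print(wr(c,u,v,z=.07))
print('pin low end',wr(c,283,212,z=.136))
```

```text
[ 0.4574 -0.1918  0.07  ]
[ 0.6663 -0.2338  0.07  ]
[ 0.4285 -0.347   0.07  ]
[ 0.6337 -0.3948  0.07  ]
pin low end [ 0.5399 -0.282   0.136 ]
```

>>> send_rows(
  increments=[
    {"claw": 0.005,"delta_pos": [0.008,0.005,0.025],"twist": 0},
    {"claw": 0.005,"delta_pos": [0,0,0.03],"twist": 0},
    {"claw": 0.005,"delta_pos": [0,0,0.03],"twist": 0},
    {"claw": 0.005,"delta_pos": [0,0,0.028],"twist": 0},
    {"claw": 0.005,"delta_pos": [0,0,0],"twist": 0},
  ],
)

```text
clock: 6.85
eef_pos: [0.5454, -0.2876, 0.1017]
tool_rot: [0.988, -0.154, -0.003, -0.001]
wrist_force: [0.2, -0.7, -1.3]
width: 0.0167
```

>>> send_rows(
  increments=[
    {"claw": 0.06,"delta_pos": [0,0,0],"twist": 0},
    {"claw": 0.06,"delta_pos": [0,0,0],"twist": 0},
    {"claw": 0.06,"delta_pos": [0,0,0],"twist": 0},
    {"claw": 0.06,"delta_pos": [0,0,0],"twist": 0},
    {"claw": 0.06,"delta_pos": [0,0,0],"twist": 0},
  ],
)

```text
clock: 7.35
eef_pos: [0.5467, -0.2901, 0.1053]
tool_rot: [0.988, -0.154, 0.0, 0.0]
wrist_force: [0.5, 0.6, 0.2]
width: 0.0517
```

>>> send_rows(
  increments=[
    {"claw": 0.06,"delta_pos": [0,0,-0.03],"twist": 0},
    {"claw": 0.06,"delta_pos": [0,0,-0.03],"twist": 0},
    {"claw": 0.06,"delta_pos": [0,0,-0.03],"twist": 0},
    {"claw": 0.06,"delta_pos": [0,0,-0.04],"twist": 0},
    {"claw": 0.06,"delta_pos": [0,0,0],"twist": 0},
  ],
)

```text
clock: 7.85
eef_pos: [0.548, -0.2909, 0.2401]
tool_rot: [0.988, -0.154, 0.004, 0.002]
wrist_force: [0.5, -0.1, 0.1]
width: 0.06
```

Run:
```python
from h import *
o=env.get_obs(); c=vision.read_camera('wrist'); print(o['eef_pos'],o['wrist_force'],o['width'])
cv2.imwrite('pics/w5.png',c['frame'][:,:,::-1])
```

```text
[ 0.54800793 -0.29089635  0.24013011] [ 0.53088194 -0.14495454  0.11634508] 0.060008519824993896
```

View pics/w5.png

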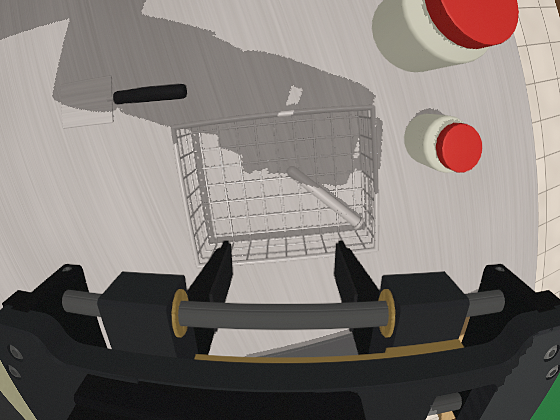

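The pin lies inside the basket, from (293,172) to (362,222). Next is the handle.

>>> send_rows(
  increments=[
    {"claw": 0.06,"delta_pos": [-0.016,-0.036,0],"twist": 0},
    {"claw": 0.06,"delta_pos": [-0.016,-0.036,0],"twist": 0},
    {"claw": 0.06,"delta_pos": [-0.016,-0.036,0],"twist": 0},
    {"claw": 0.06,"delta_pos": [-0.016,-0.036,0],"twist": 0},
    {"claw": 0.06,"delta_pos": [-0.016,-0.036,0],"twist": 0},
  ],
)

```text
clock: 8.4
eef_pos: [0.5245, -0.0926, 0.2337]
tool_rot: [0.988, -0.155, -0.001, -0.0]
wrist_force: [0.1, -0.5, -0.0]
width: 0.06
```

>>> send_rows(
  increments=[
    {"claw": 0.06,"delta_pos": [-0.016,-0.036,0],"twist": 0},
    {"claw": 0.06,"delta_pos": [-0.016,-0.036,0],"twist": 0},
    {"claw": 0.06,"delta_pos": [-0.016,-0.036,0],"twist": 0},
    {"claw": 0.06,"delta_pos": [-0.016,-0.036,0],"twist": 0},
    {"claw": 0.06,"delta_pos": [-0.016,-0.036,0],"twist": 0},
  ],
)

```text
clock: 8.9
eef_pos: [0.5032, 0.1032, 0.2338]
tool_rot: [0.988, -0.154, -0.001, 0.0]
wrist_force: [0.8, -0.1, 0.4]
width: 0.06
```

>>> send_rows(
  increments=[
    {"claw": 0.06,"delta_pos": [-0.017,-0.033,0],"twist": 0},
    {"claw": 0.06,"delta_pos": [0,0,0],"twist": 0},
  ],
)

```text
clock: 9.1
eef_pos: [0.4966, 0.1415, 0.2337]
tool_rot: [0.988, -0.153, -0.001, 0.0]
wrist_force: [0.4, -0.7, 0.4]
width: 0.0601
```

Run:
```python
from h import *
np.set_printoptions(precision=4,suppress=True)
o=env.get_obs(); c=vision.read_camera('wrist'); c['obs']=o;np.save('pics/w6.npy',c,allow_pickle=True);print(o['eef_pos'],o['wrist_force'],o['width'])
cv2.imwrite('pics/w6.png',c['frame'][:,:,::-1])
```

```text
[0.4966 0.1415 0.2337] [ 0.4034 -0.6941  0.3883] 0.06009506341608671
```

View pics/w6.png

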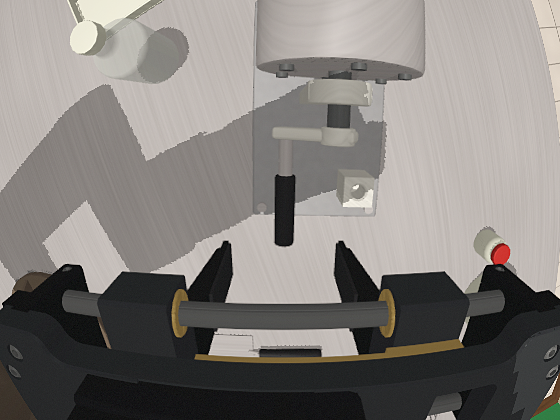

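Run:
```python
from h import *
np.set_printoptions(precision=4,suppress=True)
c=np.load('pics/w6.npy',allow_pickle=True).item()
for v in (180,195,210,225,238): print(wr(c,285,v))
x=np.array([np.cos(np.radians(-17.7)),np.sin(np.radians(-17.7))])
for u,v in((328,137),(355,137)): print('hub sides',wr(c,u,v))
print('socket hole',wr(c,358,189,z=.06))
for u,v in((338,172),(374,172),(372,210),(338,209)): print('sock',wr(c,u,v,z=.06))
print(env.get_obs()['eef_pos'])
```

```text
[0.5051 0.1668 0.1403]
[0.5011 0.1544 0.1399]
[0.4972 0.1417 0.1398]
[0.4931 0.1287 0.1399]
[0.4893 0.1167 0.1391]
hub sides [0.5471 0.1933 0.1612]
hub sides [0.5672 0.1874 0.1603]
socket hole [0.5744 0.1162 0.06  ]
sock [0.5577 0.1413 0.06  ]
sock [0.5968 0.1297 0.06  ]
sock [0.5844 0.0874 0.06  ]
sock [0.5468 0.1005 0.06  ]
[0.4971 0.1398 0.2338]
```

>>> send_rows(
  increments=[
    {"claw": 0.06,"delta_pos": [0,0,0.03],"twist": 0},
    {"claw": 0.06,"delta_pos": [0,0,0.03],"twist": 0},
    {"claw": 0.06,"delta_pos": [0,0,0.03],"twist": 0},
    {"claw": 0.06,"delta_pos": [0,0,0.032],"twist": 0},
    {"claw": 0.06,"delta_pos": [0,0,0],"twist": 0},
  ],
)

```text
clock: 9.65
eef_pos: [0.4961, 0.137, 0.1092]
tool_rot: [0.988, -0.155, -0.003, 0.001]
wrist_force: [0.5, -0.8, 0.7]
width: 0.0598
```

>>> send_rows(
  increments=[
    {"claw": 0.005,"delta_pos": [0,0,0],"twist": 0},
    {"claw": 0.005,"delta_pos": [0,0,0],"twist": 0},
    {"claw": 0.005,"delta_pos": [0,0,0],"twist": 0},
    {"claw": 0.005,"delta_pos": [0,0,0],"twist": 0},
    {"claw": 0.005,"delta_pos": [0,0,0],"twist": 0},
  ],
  force=50,
)

```text
clock: 10.15
eef_pos: [0.4981, 0.1383, 0.1132]
tool_rot: [0.988, -0.154, 0.001, -0.0]
wrist_force: [-0.5, 0.4, 0.2]
width: 0.0252
```

>>> send_rows(
  increments=[
    {"claw": 0.005,"delta_pos": [0,0,0],"twist": 0},
    {"claw": 0.005,"delta_pos": [0,0,0],"twist": 0},
    {"claw": 0.005,"delta_pos": [0,0,0],"twist": 0},
  ],
)

```text
clock: 10.45
eef_pos: [0.4974, 0.1385, 0.1125]
tool_rot: [0.988, -0.154, -0.001, 0.0]
wrist_force: [-3.0, 2.4, -0.1]
width: 0.017
```

Run:
```python
from h import *
np.set_printoptions(precision=4,suppress=True)
o=env.get_obs(); c=vision.read_camera('wrist'); c['obs']=o;np.save('pics/w7.npy',c,allow_pickle=True);print(o)
cv2.imwrite('pics/w7.png',c['frame'][:,:,::-1])
```

```text
{'clock': 10.45, 'joints': array([0.1434, 0.476 , 1.9311, 0.0003, 0.7356, 0.4534]), 'qvel': array([ 0.0023,  0.0019, -0.0016,  0.0007, -0.0006, -0.0005]), 'tau': array([ -1.5733, -53.037 , -20.1667,  -0.5812,  -0.7999,  -0.1736]), 'eef_pos': array([0.4974, 0.1385, 0.1125]), 'tool_rot': array([ 0.988 , -0.1545, -0.0005,  0.0001]), 'wrist_force': array([-3.0345,  2.3731, -0.1197]), 'moment': array([ 0.3915,  0.5897, -0.2222]), 'width': 0.01696768716216527}
```

View pics/w7.png

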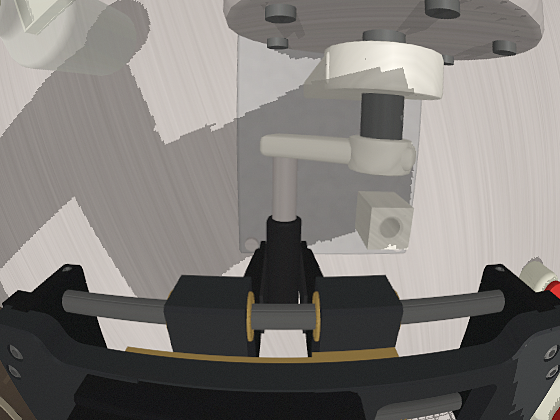

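Run:
```python
import numpy as np
q=-116.
for i in range(24):
    s=[]
    for k in range(2):
        a,b=np.radians(q),np.radians(q+7.5)
        s.append((round(.045*(np.sin(b)-np.sin(a)),4),round(-.045*(np.cos(b)-np.cos(a)),4))); q+=7.5
    print(q,s)
```

```text
-101.0 [(np.float64(-0.0022), np.float64(-0.0054)), (np.float64(-0.0015), np.float64(-0.0057))]
-86.0 [(np.float64(-0.0007), np.float64(-0.0058)), (np.float64(0.0), np.float64(-0.0059))]
-71.0 [(np.float64(0.0008), np.float64(-0.0058)), (np.float64(0.0015), np.float64(-0.0057))]
-56.0 [(np.float64(0.0023), np.float64(-0.0054)), (np.float64(0.003), np.float64(-0.0051))]
-41.0 [(np.float64(0.0036), np.float64(-0.0047)), (np.float64(0.0042), np.float64(-0.0041))]
-26.0 [(np.float64(0.0047), np.float64(-0.0036)), (np.float64(0.0051), np.float64(-0.0029))]
-11.0 [(np.float64(0.0054), np.float64(-0.0022)), (np.float64(0.0057), np.float64(-0.0015))]
4.0 [(np.float64(0.0058), np.float64(-0.0007)), (np.float64(0.0059), np.float64(0.0))]
19.0 [(np.float64(0.0058), np.float64(0.0008)), (np.float64(0.0057), np.float64(0.0015))]
34.0 [(np.float64(0.0054), np.float64(0.0023)), (np.float64(0.0051), np.float64(0.003))]
49.0 [(np.float64(0.0047), np.float64(0.0036)), (np.float64(0.0041), np.float64(0.0042))]
64.0 [(np.float64(0.0036), np.float64(0.0047)), (np.float64(0.0029), np.float64(0.0051))]
79.
[... 408 characters left out ...]
, (np.float64(-0.0042), np.float64(0.0041))]
154.0 [(np.float64(-0.0047), np.float64(0.0036)), (np.float64(-0.0051), np.float64(0.0029))]
169.0 [(np.float64(-0.0054), np.float64(0.0022)), (np.float64(-0.0057), np.float64(0.0015))]
184.0 [(np.float64(-0.0058), np.float64(0.0007)), (np.float64(-0.0059), np.float64(-0.0))]
199.0 [(np.float64(-0.0058), np.float64(-0.0008)), (np.float64(-0.0057), np.float64(-0.0015))]
214.0 [(np.float64(-0.0054), np.float64(-0.0023)), (np.float64(-0.0051), np.float64(-0.003))]
229.0 [(np.float64(-0.0047), np.float64(-0.0036)), (np.float64(-0.0041), np.float64(-0.0042))]
244.0 [(np.float64(-0.0036), np.float64(-0.0047)), (np.float64(-0.0029), np.float64(-0.0051))]
```

>>> send_rows(
  increments=[
    {"claw": 0.005,"delta_pos": [-0.0022,0,-0.0054],"twist": 0},
    {"claw": 0.005,"delta_pos": [-0.0015,0,-0.0057],"twist": 0},
  ],
)

```text
clock: 10.7
eef_pos: [0.4936, 0.1397, 0.1232]
tool_rot: [0.988, -0.154, -0.001, 0.0]
wrist_force: [-0.7, 4.5, -11.5]
width: 0.017
```

>>> send_rows(
  increments=[
    {"claw": 0.005,"delta_pos": [-0.0007,0,-0.0058],"twist": 0},
    {"claw": 0.005,"delta_pos": [0,0,-0.0059],"twist": 0},
  ],
)

```text
clock: 10.9
eef_pos: [0.4925, 0.1401, 0.1352]
tool_rot: [0.988, -0.154, -0.001, 0.0]
wrist_force: [-3.3, 6.7, -10.3]
width: 0.0167
```

>>> send_rows(
  increments=[
    {"claw": 0.005,"delta_pos": [0.0008,0,-0.0058],"twist": 0},
    {"claw": 0.005,"delta_pos": [0.0015,0,-0.0057],"twist": 0},
  ],
)

```text
clock: 11.1
eef_pos: [0.4943, 0.1394, 0.1468]
tool_rot: [0.988, -0.154, -0.002, 0.0]
wrist_force: [-5.8, 6.5, -7.6]
width: 0.0168
```

>>> send_rows(
  increments=[
    {"claw": 0.005,"delta_pos": [0.0023,0,-0.0054],"twist": 0},
    {"claw": 0.005,"delta_pos": [0.003,0,-0.0051],"twist": 0},
  ],
)

```text
clock: 11.3
eef_pos: [0.499, 0.1379, 0.1575]
tool_rot: [0.988, -0.154, -0.002, 0.0]
wrist_force: [-8.9, 6.6, -2.9]
width: 0.0168
```

>>> send_rows(
  increments=[
    {"claw": 0.005,"delta_pos": [0.0036,0,-0.0047],"twist": 0},
    {"claw": 0.005,"delta_pos": [0.0042,0,-0.0041],"twist": 0},
  ],
)

```text
clock: 11.5
eef_pos: [0.5063, 0.1354, 0.1667]
tool_rot: [0.988, -0.154, -0.002, 0.0]
wrist_force: [-11.1, 5.0, 1.8]
width: 0.0171
```

>>> send_rows(
  increments=[
    {"claw": 0.005,"delta_pos": [0.0047,0,-0.0036],"twist": 0},
    {"claw": 0.005,"delta_pos": [0.0051,0,-0.0029],"twist": 0},
  ],
)

```text
clock: 11.7
eef_pos: [0.5162, 0.1321, 0.1737]
tool_rot: [0.988, -0.154, -0.001, 0.0]
wrist_force: [-9.0, 1.8, 6.2]
width: 0.0167
```

>>> send_rows(
  increments=[
    {"claw": 0.005,"delta_pos": [0.0054,0,-0.0022],"twist": 0},
    {"claw": 0.005,"delta_pos": [0.0057,0,-0.0015],"twist": 0},
  ],
)

```text
clock: 11.9
eef_pos: [0.5278, 0.1283, 0.1778]
tool_rot: [0.988, -0.154, -0.0, 0.0]
wrist_force: [-6.2, -2.0, 3.5]
width: 0.0168
```

>>> send_rows(
  increments=[
    {"claw": 0.005,"delta_pos": [0.0058,0,-0.0007],"twist": 0},
    {"claw": 0.005,"delta_pos": [0.0059,0,0],"twist": 0},
  ],
)

```text
clock: 12.1
eef_pos: [0.5393, 0.1244, 0.1783]
tool_rot: [0.988, -0.154, 0.0, 0.001]
wrist_force: [-4.5, -2.6, 0.4]
width: 0.0169
```

>>> send_rows(
  increments=[
    {"claw": 0.005,"delta_pos": [0.0058,0,0.0008],"twist": 0},
    {"claw": 0.005,"delta_pos": [0.0057,0,0.0015],"twist": 0},
  ],
)

```text
clock: 12.3
eef_pos: [0.5502, 0.1207, 0.1756]
tool_rot: [0.988, -0.154, 0.0, 0.001]
wrist_force: [-4.8, -3.5, -2.1]
width: 0.0171
```

>>> send_rows(
  increments=[
    {"claw": 0.005,"delta_pos": [0.0054,0,0.0023],"twist": 0},
    {"claw": 0.005,"delta_pos": [0.0051,0,0.003],"twist": 0},
  ],
)

```text
clock: 12.5
eef_pos: [0.5601, 0.1174, 0.17]
tool_rot: [0.988, -0.154, -0.0, 0.001]
wrist_force: [-4.8, -3.4, -1.6]
width: 0.0172
```

>>> send_rows(
  increments=[
    {"claw": 0.005,"delta_pos": [0.0047,0,0.0036],"twist": 0},
    {"claw": 0.005,"delta_pos": [0.0041,0,0.0042],"twist": 0},
  ],
)

```text
clock: 12.7
eef_pos: [0.5681, 0.1147, 0.162]
tool_rot: [0.988, -0.154, -0.001, 0.001]
wrist_force: [-6.1, -3.6, -1.1]
width: 0.017
```

>>> send_rows(
  increments=[
    {"claw": 0.005,"delta_pos": [0.0036,0,0.0047],"twist": 0},
    {"claw": 0.005,"delta_pos": [0.0029,0,0.0051],"twist": 0},
  ],
)

```text
clock: 12.9
eef_pos: [0.574, 0.1127, 0.1521]
tool_rot: [0.988, -0.154, -0.001, 0.001]
wrist_force: [-7.9, -4.3, 0.4]
width: 0.0167
```

>>> send_rows(
  increments=[
    {"claw": 0.005,"delta_pos": [0.0022,0,0.0054],"twist": 0},
    {"claw": 0.005,"delta_pos": [0.0015,0,0.0057],"twist": 0},
  ],
)

```text
clock: 13.1
eef_pos: [0.5772, 0.1116, 0.1409]
tool_rot: [0.988, -0.154, -0.001, 0.001]
wrist_force: [-9.3, -4.0, 1.8]
width: 0.0171
```

>>> send_rows(
  increments=[
    {"claw": 0.005,"delta_pos": [0.0007,0,0.0058],"twist": 0},
    {"claw": 0.005,"delta_pos": [0,0,0.0059],"twist": 0},
  ],
)

```text
clock: 13.3
eef_pos: [0.5776, 0.1115, 0.1294]
tool_rot: [0.988, -0.154, -0.002, 0.001]
wrist_force: [-10.7, -2.5, 4.9]
width: 0.0172
```

>>> send_rows(
  increments=[
    {"claw": 0.005,"delta_pos": [-0.0008,0,0.0058],"twist": 0},
    {"claw": 0.005,"delta_pos": [-0.0015,0,0.0057],"twist": 0},
  ],
)

```text
clock: 13.5
eef_pos: [0.5753, 0.1123, 0.1181]
tool_rot: [0.988, -0.154, -0.002, 0.001]
wrist_force: [-12.4, -3.6, 8.9]
width: 0.0165
```

>>> send_rows(
  increments=[
    {"claw": 0.005,"delta_pos": [-0.0023,0,0.0054],"twist": 0},
    {"claw": 0.005,"delta_pos": [-0.003,0,0.0051],"twist": 0},
  ],
)

```text
clock: 13.7
eef_pos: [0.5705, 0.1139, 0.1081]
tool_rot: [0.988, -0.154, -0.001, 0.001]
wrist_force: [-11.9, -2.8, 13.5]
width: 0.0172
```

>>> send_rows(
  increments=[
    {"claw": 0.005,"delta_pos": [-0.0036,0,0.0047],"twist": 0},
    {"claw": 0.005,"delta_pos": [-0.0042,0,0.0041],"twist": 0},
  ],
)

```text
clock: 13.9
eef_pos: [0.5638, 0.1162, 0.0999]
tool_rot: [0.988, -0.154, -0.0, 0.001]
wrist_force: [-9.9, -6.2, 18.4]
width: 0.017
```

>>> send_rows(
  increments=[
    {"claw": 0.005,"delta_pos": [-0.0047,0,0.0036],"twist": 0},
    {"claw": 0.005,"delta_pos": [-0.0051,0,0.0029],"twist": 0},
  ],
)

```text
clock: 14.1
eef_pos: [0.5558, 0.1189, 0.0939]
tool_rot: [0.988, -0.154, 0.002, 0.001]
wrist_force: [-2.8, -9.7, 18.1]
width: 0.0172
```

```bash
cat > data.py <<'E'
D1="""0.4936 0.1397 0.1232 -0.7 4.5 -11.5
0.4925 0.1401 0.1352 -3.3 6.7 -10.3
0.4943 0.1394 0.1468 -5.8 6.5 -7.6
0.4990 0.1379 0.1575 -8.9 6.6 -2.9
0.5063 0.1354 0.1667 -11.1 5.0 1.8
0.5162 0.1321 0.1737 -9.0 1.8 6.2
0.5278 0.1283 0.1778 -6.2 -2.0 3.5
0.5393 0.1244 0.1783 -4.5 -2.6 0.4
0.5502 0.1207 0.1756 -4.8 -3.5 -2.1
0.5601 0.1174 0.17 -4.8 -3.4 -1.6
0.5681 0.1147 0.162 -6.1 -3.6 -1.1
0.574 0.1127 0.1521 -7.9 -4.3 0.4
0.5772 0.1116 0.1409 -9.3 -4.0 1.8
0.5776 0.1115 0.1294 -10.7 -2.5 4.9
0.5753 0.1123 0.1181 -12.4 -3.6 8.9
0.5705 0.1139 0.1081 -11.9 -2.8 13.5
0.5638 0.1162 0.0999 -9.9 -6.2 18.4
0.5558 0.1189 0.0939 -2.8 -9.7 18.1"""
E
cat > an.py <<'E'
import numpy as np
from scipy.optimize import least_squares
import sys
th=np.radians(-17.7);xh=np.array([np.cos(th),np.sin(th)]);yh=np.array([-np.sin(th),np.cos(th)])
def load(s): 
    return np.array([[float(v) for v in l.split()] for l in s.strip().split('\n')])
def prep(D,b=(.38,-.39,.29)):
    x=D[:,:2]@xh; z=D[:,2]+.019; y=D[:,:2]@yh
    f=D[:,3:6]-np.array(b)
    return x,y,z,f[:,:2]@xh,f[:,:2]@yh,f[:,2]
E
python3 - <<'E'
from an import *; from data import *
np.set_printoptions(precision=4,suppress=True,linewidth=120)
x,y,z,fx,fy,fz=prep(load(D1))
r=least_squares(lambda p:np.hypot(x-p[0],z-p[1])-p[2],[.47,.15,.045]); print(r.x, np.abs(r.fun).max())
print('pin-based axis x',np.array([.573,.112])@xh-.042, np.array([.5744,.1129])@xh-.042)
cx,cz=r.x[:2]
q=np.unwrap(np.arctan2(x-cx,z-cz))
ft=fx*np.cos(q)-fz*np.sin(q); fr=fx*np.sin(q)+fz*np.cos(q)
for row in zip(np.degrees(q),ft,fr,fy,y): print(np.round(row,3))
A=np.c_[np.ones_like(q),np.cos(q),np.sin(q)]
c,res,_,_=np.linalg.lstsq(A,ft,rcond=None); print(c,np.sqrt(res/len(q)), np.hypot(*c[1:]))
E
```

```text
[0.4716 0.1524 0.0451] 8.447944363324661e-05
pin-based axis x 0.46982332593465 0.4708834222535722
[-103.113  -10.912    5.125    4.33     0.283]
[-87.715 -10.807   5.235   5.636   0.283]
[-72.717  -9.905   5.278   4.685   0.283]
[-57.701  -8.556   7.565   3.838   0.283]
[-42.399  -8.268   9.595   1.645   0.283]
[-26.36   -5.979   9.559  -0.766   0.283]
[-9.916 -5.14   4.157 -3.534  0.283]
[ 5.573 -3.969 -0.277 -3.589  0.282]
[20.635 -2.891 -3.643 -4.538  0.282]
[35.729 -2.159 -3.882 -4.442  0.282]
[50.563 -2.228 -4.897 -5.028  0.282]
[65.486 -2.88  -6.05  -6.242  0.282]
[80.414 -2.842 -7.759 -6.382  0.282]
[ 95.11   -3.709 -10.285  -5.379   0.282]
[109.868  -4.292 -13.459  -6.944   0.282]
[124.157  -4.774 -16.491  -6.029   0.282]
[137.957  -6.167 -18.825  -8.66    0.282]
[151.141  -8.422 -15.694  -9.836   0.282]
[-7.0176  2.7471  3.8132] [0.3787] 4.6996664245631905
```

>>> send_rows(
  increments=[
    {"claw": 0.005,"delta_pos": [-0.0062,0,0.0017],"twist": 0},
    {"claw": 0.005,"delta_pos": [-0.0064,0,0.001],"twist": 0},
  ],
)

```text
clock: 14.3
eef_pos: [0.5453, 0.1224, 0.09]
tool_rot: [0.988, -0.154, 0.003, 0.0]
wrist_force: [10.2, -9.4, -11.9]
width: 0.0168
```

>>> send_rows(
  increments=[
    {"claw": 0.005,"delta_pos": [-0.0058,0,0.0007],"twist": 0},
    {"claw": 0.005,"delta_pos": [-0.0059,0,0],"twist": 0},
  ],
)

```text
clock: 14.5
eef_pos: [0.5337, 0.1263, 0.0887]
tool_rot: [0.988, -0.154, 0.002, 0.0]
wrist_force: [8.8, -6.2, -10.6]
width: 0.017
```

>>> send_rows(
  increments=[
    {"claw": 0.005,"delta_pos": [-0.0058,0,-0.0008],"twist": 0},
    {"claw": 0.005,"delta_pos": [-0.0057,0,-0.0015],"twist": 0},
  ],
)

```text
clock: 14.7
eef_pos: [0.5222, 0.1302, 0.0907]
tool_rot: [0.988, -0.154, 0.001, 0.0]
wrist_force: [6.6, -4.5, -11.7]
width: 0.017
```

>>> send_rows(
  increments=[
    {"claw": 0.005,"delta_pos": [-0.0054,0,-0.0023],"twist": 0},
    {"claw": 0.005,"delta_pos": [-0.0051,0,-0.003],"twist": 0},
  ],
)

```text
clock: 14.9
eef_pos: [0.5118, 0.1336, 0.096]
tool_rot: [0.988, -0.154, 0.001, 0.0]
wrist_force: [5.5, -2.0, -12.1]
width: 0.0167
```

>>> send_rows(
  increments=[
    {"claw": 0.005,"delta_pos": [-0.0047,0,-0.0036],"twist": 0},
    {"claw": 0.005,"delta_pos": [-0.0041,0,-0.0042],"twist": 0},
  ],
)

```text
clock: 15.1
eef_pos: [0.503, 0.1366, 0.104]
tool_rot: [0.988, -0.154, 0.001, 0.0]
wrist_force: [4.1, -2.0, -11.1]
width: 0.0172
```

>>> send_rows(
  increments=[
    {"claw": 0.005,"delta_pos": [-0.0036,0,-0.0047],"twist": 0},
    {"claw": 0.005,"delta_pos": [-0.0029,0,-0.0051],"twist": 0},
  ],
)

```text
clock: 15.3
eef_pos: [0.4966, 0.1388, 0.1141]
tool_rot: [0.988, -0.154, 0.0, 0.0]
wrist_force: [6.4, -2.9, -10.1]
width: 0.0169
```

>>> send_rows(
  increments=[
    {"claw": 0.005,"delta_pos": [-0.0022,0,-0.005],"twist": 0},
    {"claw": 0.005,"delta_pos": [-0.0015,0,-0.0057],"twist": 0},
  ],
)

```text
clock: 15.5
eef_pos: [0.4932, 0.1399, 0.125]
tool_rot: [0.988, -0.154, 0.001, -0.0]
wrist_force: [6.7, -2.0, -9.8]
width: 0.0171
```

>>> send_rows(
  increments=[
    {"claw": 0.005,"delta_pos": [-0.0007,0,-0.0058],"twist": 0},
    {"claw": 0.005,"delta_pos": [0,0,-0.0059],"twist": 0},
  ],
)

```text
clock: 15.7
eef_pos: [0.4925, 0.1402, 0.1367]
tool_rot: [0.988, -0.154, 0.0, -0.0]
wrist_force: [6.1, -1.8, -10.3]
width: 0.0166
```

>>> send_rows(
  increments=[
    {"claw": 0.005,"delta_pos": [0.0008,0,-0.0058],"twist": 0},
    {"claw": 0.005,"delta_pos": [0.0015,0,-0.0057],"twist": 0},
  ],
)

```text
clock: 15.9
eef_pos: [0.4946, 0.1394, 0.1481]
tool_rot: [0.988, -0.154, 0.0, -0.0]
wrist_force: [6.4, -2.0, -11.6]
width: 0.0169
```

>>> send_rows(
  increments=[
    {"claw": 0.005,"delta_pos": [0.0023,0,-0.0054],"twist": 0},
    {"claw": 0.005,"delta_pos": [0.003,0,-0.0051],"twist": 0},
  ],
)

```text
clock: 16.1
eef_pos: [0.4994, 0.1378, 0.1584]
tool_rot: [0.988, -0.154, -0.0, 0.0]
wrist_force: [5.1, -1.2, -13.3]
width: 0.0171
```

>>> send_rows(
  increments=[
    {"claw": 0.005,"delta_pos": [0.0036,0,-0.0047],"twist": 0},
    {"claw": 0.005,"delta_pos": [0.0042,0,-0.0041],"twist": 0},
  ],
)

```text
clock: 16.3
eef_pos: [0.5064, 0.1354, 0.167]
tool_rot: [0.988, -0.154, -0.001, 0.0]
wrist_force: [-0.0, 0.6, -9.9]
width: 0.017
```

>>> send_rows(
  increments=[
    {"claw": 0.005,"delta_pos": [0.0047,0,-0.0036],"twist": 0},
    {"claw": 0.005,"delta_pos": [0.0051,0,-0.0029],"twist": 0},
  ],
)

```text
clock: 16.5
eef_pos: [0.5158, 0.1323, 0.1737]
tool_rot: [0.988, -0.154, -0.001, 0.0]
wrist_force: [-4.5, 0.2, -4.6]
width: 0.0169
```

>>> send_rows(
  increments=[
    {"claw": 0.005,"delta_pos": [0.0054,0,-0.0022],"twist": 0},
    {"claw": 0.005,"delta_pos": [0.0057,0,-0.0015],"twist": 0},
  ],
)

```text
clock: 16.7
eef_pos: [0.5267, 0.1287, 0.1777]
tool_rot: [0.988, -0.154, -0.0, 0.0]
wrist_force: [-4.5, -2.3, -3.0]
width: 0.0169
```

>>> send_rows(
  increments=[
    {"claw": 0.005,"delta_pos": [0.0058,0,-0.0007],"twist": 0},
    {"claw": 0.005,"delta_pos": [0.0059,0,0],"twist": 0},
  ],
)

```text
clock: 16.9
eef_pos: [0.5381, 0.1248, 0.1785]
tool_rot: [0.988, -0.154, -0.0, 0.001]
wrist_force: [-4.2, -3.4, -1.7]
width: 0.0167
```

>>> send_rows(
  increments=[
    {"claw": 0.005,"delta_pos": [0.0058,0,0.0008],"twist": 0},
    {"claw": 0.005,"delta_pos": [0.0057,0,0.0015],"twist": 0},
  ],
)

```text
clock: 17.1
eef_pos: [0.5491, 0.1211, 0.1761]
tool_rot: [0.988, -0.154, -0.0, 0.001]
wrist_force: [-4.2, -5.2, -1.6]
width: 0.0171
```

>>> send_rows(
  increments=[
    {"claw": 0.005,"delta_pos": [0.0054,0,0.0023],"twist": 0},
    {"claw": 0.005,"delta_pos": [0.0051,0,0.003],"twist": 0},
  ],
)

```text
clock: 17.3
eef_pos: [0.5592, 0.1178, 0.1707]
tool_rot: [0.988, -0.154, -0.0, 0.001]
wrist_force: [-5.4, -6.0, -0.3]
width: 0.0169
```

>>> send_rows(
  increments=[
    {"claw": 0.005,"delta_pos": [0.0047,0,0.0036],"twist": 0},
    {"claw": 0.005,"delta_pos": [0.0041,0,0.0042],"twist": 0},
  ],
)

```text
clock: 17.5
eef_pos: [0.5675, 0.1149, 0.1628]
tool_rot: [0.988, -0.154, -0.0, 0.001]
wrist_force: [-5.9, -5.4, 0.3]
width: 0.017
```

>>> send_rows(
  increments=[
    {"claw": 0.005,"delta_pos": [0.0036,0,0.0047],"twist": 0},
    {"claw": 0.005,"delta_pos": [0.0029,0,0.0051],"twist": 0},
  ],
)

```text
clock: 17.7
eef_pos: [0.5736, 0.1129, 0.153]
tool_rot: [0.988, -0.154, -0.0, 0.001]
wrist_force: [-6.0, -6.4, 1.2]
width: 0.0168
```

>>> send_rows(
  increments=[
    {"claw": 0.005,"delta_pos": [0.0022,0,0.0054],"twist": 0},
    {"claw": 0.005,"delta_pos": [0.0015,0,0.0057],"twist": 0},
  ],
)

```text
clock: 17.9
eef_pos: [0.577, 0.1117, 0.1419]
tool_rot: [0.988, -0.154, -0.0, 0.001]
wrist_force: [-5.6, -7.1, 1.4]
width: 0.0167
```

>>> send_rows(
  increments=[
    {"claw": 0.005,"delta_pos": [0.0007,0,0.0058],"twist": 0},
    {"claw": 0.005,"delta_pos": [0,0,0.0059],"twist": 0},
  ],
)

```text
clock: 18.1
eef_pos: [0.5777, 0.1115, 0.1303]
tool_rot: [0.988, -0.154, -0.0, 0.001]
wrist_force: [-6.8, -6.9, 4.1]
width: 0.0171
```

>>> send_rows(
  increments=[
    {"claw": 0.005,"delta_pos": [-0.0008,0,0.0058],"twist": 0},
    {"claw": 0.005,"delta_pos": [-0.0015,0,0.0057],"twist": 0},
  ],
)

```text
clock: 18.3
eef_pos: [0.5755, 0.1122, 0.1189]
tool_rot: [0.988, -0.154, -0.0, 0.001]
wrist_force: [-7.0, -6.6, 7.6]
width: 0.0169
```

>>> send_rows(
  increments=[
    {"claw": 0.005,"delta_pos": [-0.0023,0,0.0054],"twist": 0},
    {"claw": 0.005,"delta_pos": [-0.003,0,0.0051],"twist": 0},
  ],
)

```text
clock: 18.5
eef_pos: [0.5708, 0.1139, 0.1087]
tool_rot: [0.988, -0.154, 0.0, 0.001]
wrist_force: [-5.0, -8.2, 8.6]
width: 0.017
```

>>> send_rows(
  increments=[
    {"claw": 0.005,"delta_pos": [-0.0036,0,0.0047],"twist": 0},
    {"claw": 0.005,"delta_pos": [-0.0042,0,0.0041],"twist": 0},
  ],
)

```text
clock: 18.7
eef_pos: [0.564, 0.1162, 0.1002]
tool_rot: [0.988, -0.154, 0.001, 0.001]
wrist_force: [-3.6, -9.8, 11.0]
width: 0.0167
```

>>> send_rows(
  increments=[
    {"claw": 0.005,"delta_pos": [-0.0047,0,0.0036],"twist": 0},
    {"claw": 0.005,"delta_pos": [-0.0051,0,0.0029],"twist": 0},
  ],
)

```text
clock: 18.9
eef_pos: [0.5556, 0.1191, 0.0939]
tool_rot: [0.988, -0.154, 0.002, 0.0]
wrist_force: [1.3, -10.8, 8.5]
width: 0.017
```

>>> send_rows(
  increments=[
    {"claw": 0.005,"delta_pos": [-0.0054,0,0.0022],"twist": 0},
    {"claw": 0.005,"delta_pos": [-0.0057,0,0.0015],"twist": 0},
  ],
)

```text
clock: 19.1
eef_pos: [0.5457, 0.1224, 0.0899]
tool_rot: [0.988, -0.154, 0.003, 0.0]
wrist_force: [5.6, -12.0, 0.9]
width: 0.0169
```

>>> send_rows(
  increments=[
    {"claw": 0.005,"delta_pos": [-0.0058,0,0.0007],"twist": 0},
    {"claw": 0.005,"delta_pos": [-0.0059,0,0],"twist": 0},
  ],
)

```text
clock: 19.3
eef_pos: [0.5343, 0.1262, 0.0886]
tool_rot: [0.988, -0.154, 0.002, 0.0]
wrist_force: [7.0, -8.9, -6.3]
width: 0.017
```

```bash
cat >> data.py <<'E'
D2="""0.5453 0.1224 0.09 10.2 -9.4 -11.9
0.5337 0.1263 0.0887 8.8 -6.2 -10.6
0.5222 0.1302 0.0907 6.6 -4.5 -11.7
0.5118 0.1336 0.096 5.5 -2.0 -12.1
0.503 0.1366 0.104 4.1 -2.0 -11.1
0.4966 0.1388 0.1141 6.4 -2.9 -10.1
0.4932 0.1399 0.125 6.7 -2.0 -9.8
0.4925 0.1402 0.1367 6.1 -1.8 -10.3
0.4946 0.1394 0.1481 6.4 -2.0 -11.6
0.4994 0.1378 0.1584 5.1 -1.2 -13.3
0.5064 0.1354 0.167 0 0.6 -9.9
0.5158 0.1323 0.1737 -4.5 0.2 -4.6
0.5267 0.1287 0.1777 -4.5 -2.3 -3.0
0.5381 0.1248 0.1785 -4.2 -3.4 -1.7
0.5491 0.1211 0.1761 -4.2 -5.2 -1.6
0.5592 0.1178 0.1707 -5.4 -6.0 -0.3
0.5675 0.1149 0.1628 -5.9 -5.4 0.3
0.5736 0.1129 0.153 -6.0 -6.4 1.2
0.577 0.1117 0.1419 -5.6 -7.1 1.4
0.5777 0.1115 0.1303 -6.8 -6.9 4.1
0.5755 0.1122 0.1189 -7.0 -6.6 7.6
0.5708 0.1139 0.1087 -5.0 -8.2 8.6
0.564 0.1162 0.1002 -3.6 -9.8 11.0
0.5556 0.1191 0.0939 1.3 -10.8 8.5
0.5457 0.1224 0.0899 5.6 -12 0.9
0.5343 0.1262 0.0886 7 -8.9 -6.3"""
E
cat > fit.py <<'E'
from an import *; from data import *
np.set_printoptions(precision=3,suppress=True,linewidth=120)
def go(D,name,b=(.38,-.39,.29),show=0,c0=None):
    x,y,z,fx,fy,fz=prep(load(D),b)
    r=least_squares(lambda p:np.hypot(x-p[0],z-p[1])-p[2],[.47,.15,.045])
    cx,cz=r.x[:2] if c0 is None else c0
    q=np.unwrap(np.arctan2(x-cx,z-cz))
    ft=fx*np.cos(q)-fz*np.sin(q); fr=fx*np.sin(q)+fz*np.cos(q)
    A=np.c_[np.ones_like(q),np.cos(q),np.sin(q)]
    c,res,_,_=np.linalg.lstsq(A,ft,rcond=None); 
    A2=np.c_[A,np.abs(fr)]; c2=np.linalg.lstsq(A2,ft,rcond=None)[0]
    print(name,'circ',r.x*1e3,'res mm',1e3*np.abs(r.fun).max(),'c',c,'rms',np.sqrt(res/len(q)),'amp',np.hypot(*c[1:]),'q_down',np.degrees(np.arctan2(c[2],c[1]))+90,'| fr-term',c2,np.degrees(np.arctan2(c2[2],c2[1]))+90)
    if show:
        for row in zip(np.degrees(q),ft,ft-A@c,fr,fy): print(np.array(row))
    return q,ft
E
python3 - <<'E'
from fit import *
go(D1,'1');go(D2,'2',show=1);go(D2,'2',b=(0,0,0))
go(D2,'2',c0=(.4705,.1515));go(D2,'2',c0=(.4705,.1535));go(D2,'2',c0=(.4725,.1525))
E
```

```text
1 circ [471.568 152.405  45.053] res mm 0.08447944363324661 c [-7.018  2.747  3.813] rms [0.379] amp 4.6996664245631905 q_down 144.2304290761336 | fr-term [-7.009  2.741  3.814 -0.001] 144.2929917130852
2 circ [471.525 152.585  45.028] res mm 0.156241972700151 c [-6.876  2.812  3.69 ] rms [0.458] amp 4.639772198993599 q_down 142.68819379281757 | fr-term [-6.766  2.773  3.675 -0.019] 142.96472694437418
[166.148  -8.824  -0.101  14.731  -5.598]
[181.9   -10.144  -0.334  10.56   -2.975]
[197.632 -10.47    0.204   9.253  -2.024]
[213.175 -11.272  -0.023   7.434   0.023]
[228.861 -11.231   0.274   4.456  -0.403]
[244.38  -12.178  -0.759  -1.367  -0.561]
[259.009 -11.146  -0.111  -4.467   0.388]
[273.963 -10.158   0.205  -6.596   0.396]
[288.766  -9.256   0.21   -9.719   0.296]
[303.38   -8.739  -0.329 -11.438   0.663]
[317.833  -7.332  -0.063  -7.108   0.828]
[333.084  -6.519  -0.48   -2.175  -0.922]
[348.61   -4.638   0.21   -2.422  -3.303]
[364.023  -3.3     0.512  -2.227  -4.26 ]
[379.149  -2.12    0.888  -2.737  -5.975]
[394.374  -2.804  -0.333  -2.633  -7.102]
[409.476  -2.905  -0.66
[... 504 characters left out ...]
202430412 q_down 135.9179532672883 | fr-term [-6.754  3.248  3.375 -0.022] 136.10449062757004
2 circ [471.525 152.585  45.028] res mm 0.156241972700151 c [-6.898  2.832  3.535] rms [0.494] amp 4.5293999220236465 q_down 141.30088218966205 | fr-term [-6.913  2.837  3.537  0.003] 141.26836201428372
2 circ [471.525 152.585  45.028] res mm 0.156241972700151 c [-6.837  2.772  3.739] rms [0.456] amp 4.654771956260289 q_down 143.44367849422474 | fr-term [-6.785  2.753  3.732 -0.009] 143.58283929658396
2 circ [471.525 152.585  45.028] res mm 0.156241972700151 c [-6.886  2.825  3.725] rms [0.465] amp 4.674615835946322 q_down 142.82099834154903 | fr-term [-6.704  2.759  3.701 -0.033] 143.29257204842892
```

>>> send_rows(
  increments=[
    {"claw": 0.005,"delta_pos": [0.0059,0,0],"twist": 0},
    {"claw": 0.005,"delta_pos": [0.0058,0,-0.0007],"twist": 0},
  ],
)

```text
clock: 19.5
eef_pos: [0.543, 0.1232, 0.0893]
tool_rot: [0.988, -0.154, -0.001, 0.0]
wrist_force: [-7.5, -4.1, 6.5]
width: 0.0175
```

>>> send_rows(
  increments=[
    {"claw": 0.005,"delta_pos": [0.0057,0,-0.0015],"twist": 0},
    {"claw": 0.005,"delta_pos": [0.0054,0,-0.0022],"twist": 0},
  ],
)

```text
clock: 19.7
eef_pos: [0.5533, 0.1197, 0.0928]
tool_rot: [0.988, -0.154, -0.001, 0.001]
wrist_force: [-9.0, -3.9, 4.4]
width: 0.017
```

>>> send_rows(
  increments=[
    {"claw": 0.005,"delta_pos": [0.0051,0,-0.0029],"twist": 0},
    {"claw": 0.005,"delta_pos": [0.0047,0,-0.0036],"twist": 0},
  ],
)

```text
clock: 19.9
eef_pos: [0.5623, 0.1167, 0.0989]
tool_rot: [0.988, -0.154, -0.002, 0.001]
wrist_force: [-8.3, -4.3, -2.2]
width: 0.0168
```

>>> send_rows(
  increments=[
    {"claw": 0.005,"delta_pos": [0.0042,0,-0.0041],"twist": 0},
    {"claw": 0.005,"delta_pos": [0.0036,0,-0.0047],"twist": 0},
  ],
)

```text
clock: 20.1
eef_pos: [0.5697, 0.1142, 0.1074]
tool_rot: [0.988, -0.154, -0.002, 0.001]
wrist_force: [-7.4, -4.1, -6.4]
width: 0.0167
```

>>> send_rows(
  increments=[
    {"claw": 0.005,"delta_pos": [0.003,0,-0.0051],"twist": 0},
    {"claw": 0.005,"delta_pos": [0.0023,0,-0.0054],"twist": 0},
  ],
)

```text
clock: 20.3
eef_pos: [0.575, 0.1124, 0.1178]
tool_rot: [0.988, -0.154, -0.002, 0.001]
wrist_force: [-4.4, -5.3, -9.0]
width: 0.0175
```

>>> send_rows(
  increments=[
    {"claw": 0.005,"delta_pos": [0.0015,0,-0.0057],"twist": 0},
    {"claw": 0.005,"delta_pos": [0.0008,0,-0.0058],"twist": 0},
  ],
)

```text
clock: 20.5
eef_pos: [0.5775, 0.1116, 0.1293]
tool_rot: [0.988, -0.154, -0.001, 0.001]
wrist_force: [-3.2, -6.9, -10.6]
width: 0.0168
```

>>> send_rows(
  increments=[
    {"claw": 0.005,"delta_pos": [0,0,-0.0059],"twist": 0},
    {"claw": 0.005,"delta_pos": [-0.0007,0,-0.0058],"twist": 0},
  ],
)

```text
clock: 20.7
eef_pos: [0.5771, 0.1117, 0.141]
tool_rot: [0.988, -0.154, -0.001, 0.001]
wrist_force: [-1.2, -7.1, -11.5]
width: 0.0171
```

>>> send_rows(
  increments=[
    {"claw": 0.005,"delta_pos": [-0.0015,0,-0.0057],"twist": 0},
    {"claw": 0.005,"delta_pos": [-0.0022,0,-0.0054],"twist": 0},
  ],
)

```text
clock: 20.9
eef_pos: [0.5739, 0.1128, 0.1523]
tool_rot: [0.988, -0.154, -0.0, 0.001]
wrist_force: [-0.1, -8.3, -10.7]
width: 0.017
```

```bash
cat >> data.py <<'E'
D3="""0.543 0.1232 0.0893 -7.5 -4.1 6.5
0.5533 0.1197 0.0928 -9 -3.9 4.4
0.5623 0.1167 0.0989 -8.3 -4.3 -2.2
0.5697 0.1142 0.1074 -7.4 -4.1 -6.4
0.575 0.1124 0.1178 -4.4 -5.3 -9.0
0.5775 0.1116 0.1293 -3.2 -6.9 -10.6
0.5771 0.1117 0.141 -1.2 -7.1 -11.5
0.5739 0.1128 0.1523 -0.1 -8.3 -10.7"""
E
python3 - <<'E'
from fit import *
Q=[];F=[];S=[]
for D,s in((D1,1),(D2,1),(D3,-1)):
    x,y,z,fx,fy,fz=prep(load(D)); q=np.arctan2(x-.4715,z-.1525)
    Q+=list(q);F+=list(fx*np.cos(q)-fz*np.sin(q));S+=[s]*len(q)
    if s<0: fr=fx*np.sin(q)+fz*np.cos(q)
Q=np.array(Q);F=np.array(F);S=np.array(S)
A=np.c_[S,np.cos(Q),np.sin(Q)]
c,r,_,_=np.linalg.lstsq(A,F,rcond=None);print(c,np.sqrt(r/len(Q)),np.degrees(np.arctan2(c[2],c[1]))+90)
n=len(fr)
print(np.c_[np.degrees(Q[-n:]),F[-n:],(F-A@c)[-n:],fr])
print(env.get_obs() if 0 else '')
E
```

```text
[-6.948  2.762  3.775] [0.453] 143.81303821309558
[[169.317   5.117   0.183  -7.285]
 [154.728   5.361  -0.701  -7.076]
 [140.324   7.039  -0.193  -2.604]
 [125.559   9.097   0.684  -1.221]
 [110.448   9.774   0.254   0.378]
 [ 95.364  10.976   0.528  -0.407]
 [ 80.395  11.714   0.583  -1.44 ]
 [ 65.334  10.8    -0.731  -2.817]]
```

>>> send_rows(
  increments=[
    {"claw": 0.005,"delta_pos": [0.0022,0,0.0054],"twist": 0},
    {"claw": 0.005,"delta_pos": [0.0015,0,0.0057],"twist": 0},
    {"claw": 0.005,"delta_pos": [0.0007,0,0.0058],"twist": 0},
    {"claw": 0.005,"delta_pos": [0,0,0.0059],"twist": 0},
  ],
)

```text
clock: 21.3
eef_pos: [0.5777, 0.1115, 0.1302]
tool_rot: [0.988, -0.154, -0.0, 0.001]
wrist_force: [-7.1, -7.1, 3.9]
width: 0.0172
```

>>> send_rows(
  increments=[
    {"claw": 0.005,"delta_pos": [-0.0008,0,0.0058],"twist": 0},
    {"claw": 0.005,"delta_pos": [-0.0015,0,0.0057],"twist": 0},
    {"claw": 0.005,"delta_pos": [-0.0023,0,0.0054],"twist": 0},
    {"claw": 0.005,"delta_pos": [-0.003,0,0.0051],"twist": 0},
  ],
)

```text
clock: 21.7
eef_pos: [0.5707, 0.1139, 0.1086]
tool_rot: [0.988, -0.154, 0.0, 0.001]
wrist_force: [-7.2, -7.8, 9.8]
width: 0.0171
```

>>> send_rows(
  increments=[
    {"claw": 0.005,"delta_pos": [-0.0036,0,0.0047],"twist": 0},
    {"claw": 0.005,"delta_pos": [-0.0042,0,0.0041],"twist": 0},
    {"claw": 0.005,"delta_pos": [-0.0031,0,0.0024],"twist": 0},
    {"claw": 0.005,"delta_pos": [0,0,0],"twist": 0},
    {"claw": 0.005,"delta_pos": [0,0,0],"twist": 0},
  ],
)

```text
clock: 22.2
eef_pos: [0.5608, 0.1173, 0.0975]
tool_rot: [0.988, -0.154, 0.0, 0.001]
wrist_force: [-4.0, -8.9, 5.3]
width: 0.0173
```

Run:
```python
from h import *
from an import *
o=env.get_obs(); c=vision.read_camera('wrist'); p=o['eef_pos']; print(p,o['wrist_force'],o['width'])
print(np.degrees(np.arctan2(p[:2]@xh-.4715,p[2]+.019-.1525)))
cv2.imwrite('pics/w8.png',c['frame'][:,:,::-1])
s=vision.read_camera('side'); cv2.imwrite('pics/s8.png',s['frame'][:,:,::-1])
```

```text
[0.56076008 0.1172823  0.09751996] [-3.97802944 -8.87319344  5.34962834] 0.017259239512045013
143.05700176634264
```

View pics/w8.png

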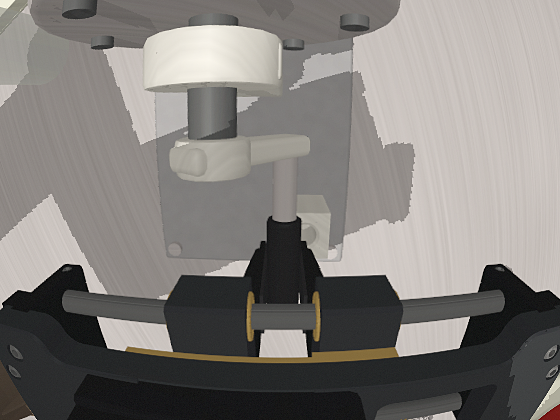

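View pics/s8.png

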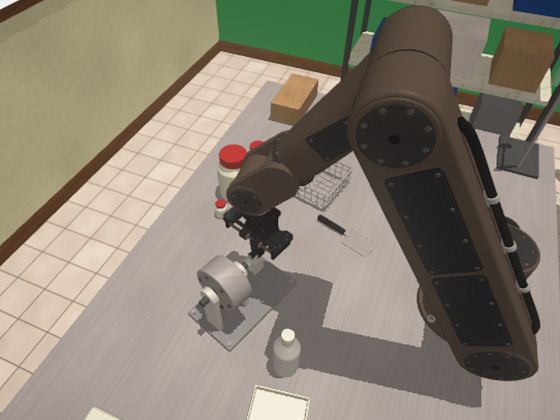

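Run:
```python
from h import *
print(env.finish_job())
```

```text
the job is handed in; nothing more can be done
None
```

I pulled the transit pin, put it in the wire basket and turned the drum to where its heavy side should be straight down. I handed the job in at about 22 s, still gripping the handle. No verdict came back, so the result rests on my own checks below.

- **Pin:** A wrist camera picture showed it lying fully inside the basket. I did not touch the jars or the other things on the bench.
- **Turning:** I cranked about 1.8 turns forward, about a third of a turn back, then forward again to the final position.
- **Finding the heavy side:** The force around the handle fitted a steady drag of 6.9 N plus a 4.7 N sine, to within 0.45 N. The forward and reverse passes together put the heavy side down at q ≈ 144°.
- **Final position:** The drum stands at q ≈ 143°. The handle is gripped at 50 N with a finger opening of 17 mm, and the forces were small in the last reading.

**What disagreed or is less certain:**
- **Force zero:** The answer depends on the zero I used for the wrist force, which I averaged from readings in free air. Taking the zero as exactly 0 would give about 136°, so the angle is good to a few degrees.
- **Drag:** The fitted drag is slightly above the 6 N or so stated.
- **Crank radius:** My first circle was 1–2 mm off the true crank circle and pressed on the handle with up to about 19 N. I corrected it partway round.
- **Pin grip:** The fingers read 17 mm on the 14 mm pin. It held well all the way to the basket.

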